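# Slide a module carrier into its test nest and start the test

## Task

Load the test nest: with a fingertip, push the module carrier along its two rails towards the test head until it drops into the locating notches and sits flush on both rails, never lifting it off the rails. Only once it is seated, press the round start button on the nest's console fully down and release it. Leave the other things on the bench where they are.

Things in the scene. Friction and masses are not known exactly. Their poses are not given: they have to be found in the camera images.
- nest: Test nest fixed to the bench, its place and yaw vary. Origin on the bench surface; own +x = sliding direction, towards the test head. Black base plate, top z 12 mm, x -155..155, y -135..115. Two aluminium rails along x, 14 mm wide, centred at y = +-45 mm, x -145..118, running faces at z 32 mm; open gap 76 mm wide between them. Steel side guides: inner faces y = +-55, tops z 44 mm.
- home (a point): Point in the nest's frame at x 45, y 0, z 26 mm: where the carrier's origin lies when home (2 mm play each way in x and y). Here four square notches in the running faces, 10 mm deep, take the carrier's keys: a long pair at nest x 75..105 mm, a short pair at x -9..9 mm. At home the notch walls stop the carrier dead.
- head (a point): Middle of the top of the test head, the black block across the far end of the rails (nest x 119..151, y -60..60 mm, this point at x 135, z 63 mm). The carrier's front stops some 9 mm short of it.
- carrier: Loose module carrier, 0.25 to 0.5 kg: dark grey slab 130 (x) x 106 x 18 mm, green circuit module on top (3.5 mm proud), too wide to grip. Its own x is along the rails. Origin: centre of its plan, level with the undersides of its keys; the slab spans z 6..24 mm above it. In the nest's frame it starts riding at z 32 mm, x -55..-15 mm; home is z 26 mm, x 45 mm, the slab flush on the rails.
- carrier_front (a point): Middle of the carrier's front edge, 65 mm ahead of its origin and 15 mm above it. Under the slab are four keys 6 mm high, centred 45 mm before and behind its middle: front pair 26 mm long, rear pair 14 mm. The front keys bridge the short notches, so it drops only at home, by its own weight when pushed slowly (a few cm/s). Sliding takes 1 to 4 N; starting it can peak at 10 N.
- carrier_back (a point): Middle of the carrier's flat back face (106 mm wide, 18 mm high), towards the robot's end of the rails, 65 mm behind the carrier's origin and 15 mm above it; the place to push, along the nest's +x.
- start_top (a point): The centre of the top of the start button: a flat round black cap of 30 mm diameter in a steel collar of 46 mm diameter, on a grey console box 70 x 62 mm centred at nest x -85, y -96 mm; this point is at nest z 54 mm, 18 mm above the box. Pressed straight down.
- start (a joint): Travel of the start button: 0 released, 0.006 m fully down; springs back. It takes about 5 N to press fully.
- thumbnut: Bystander: loose knurled steel thumb nut, 26 mm across, 22 mm high, standing on the nest's base plate on the +y side of the rails. Origin: centre of its underside.
- label_roll: Bystander: upright roll of labels, 72 mm diameter, 50 mm high, on the bench at the +y side of the nest. Origin: centre of its underside.
- driver: Bystander: screwdriver 180 mm long lying on the bench at the -y side of the nest, roughly parallel to the rails.
- spare_module: Bystander: a bare green circuit module 104 x 78 x 13 mm lying on the bench to the left.
- cleaner: Bystander: white cleaner bottle, 60 mm diameter, 150 mm high, on the left of the bench.
- parts_bin: Bystander: open blue parts bin 150 x 110 x 60 mm on the right of the bench.
There are look-alikes about, which are no part of the job. What is meant by the carrier is not pink or yellow, and is the larger of those in its own colour.

How it is judged:
On the way, in this order (a step that is already met when the one before it is completed fails the run):
1. the carrier has dropped into the notches and lies flush on the rails (z of carrier in the frame of nest below 0.0282 m and x of carrier in the frame of nest between 0.041 and 0.049 m and angle between carrier's own z axis and vertical below 0.025 rad), for 0.3 s.
2. the start button is pressed fully down (value of joint start above 0.0045 m), for 0.05 s.
At the end, for the whole second after the job is handed in: The carrier is at rest in its notches: in the nest's frame its origin is below z = 28.2 mm (26 mm is flush, 32 mm is riding), within 4 mm of x = 45 mm, and it is level within 0.025 rad; the start button, pressed at least 4.5 mm after the carrier was seated, is released again (under 1.5 mm) (all of step 1 and linear speed of carrier below 0.01 m/s and value of joint start below 0.0015 m); the robot touches nothing.
It fails at once if the carrier is lifted (more than 10 mm above its riding height) or tipped (more than 0.2 rad) (z of carrier in the frame of nest above 0.042 m or angle between carrier's own z axis and vertical above 0.2 rad).
It fails at once if the start button is pressed (2 mm) while the carrier is not seated (value of joint start above 0.002 m and not (z of carrier in the frame of nest below 0.0282 m and x of carrier in the frame of nest between 0.041 and 0.049 m and angle between carrier's own z axis and vertical below 0.025 rad)).
It fails at once if one of the bystanders is moved by more than 20 mm (distance of any of thumbnut, label_roll, driver, spare_module, cleaner, parts_bin from where it was at the start of the episode above 0.02 m).
It also fails if it takes over 48 s, if anything falls off the work surface, if the arm or the gripper's body presses on something with over 40 N, if the wrist force passes 120 N, or if a joint passes its speed limit or range.

## Robot

A 6-joint arm with a two-finger parallel gripper is mounted at the origin on the work surface. World frame = base frame: x ahead of the robot, y to its left, z up, the work surface at z = 0. Lengths are in m, angles in rad, forces in N, time in s.
With the tool pointing down it reaches from about 0.375 to 0.9 m from the base axis. Payload 3.1 kg.
Tool frame: the origin (TCP) lies between the finger pads; the fingertips stand robot.tip_extent ahead of it and the grasp point (between the pads) lies 3 mm ahead of it (robot.tip_extent is the distance from the TCP to the fingertips, in m); z points along the fingers, x is the direction in which the jaws open and shut, and the axes are right-handed (so a half turn about z gives the same grasp; the last joint's range is limited). The gripper opens to 87 mm and grips with 3 to 60 N. Pads are 19 mm wide; open, the fingers measure 117 mm over their backs; the gripper's body (75 mm by 190 mm) begins 51 mm behind the grasp point.
Start: joints at [-1.472, 0.527, 1.433, -0, 1.181, -0.178], TCP at [0.171, -0.601, 0.245] pointing down, gripper open.
Joint ranges: [-3.08, 3.08], [-0.75, 2.2], [0.22, 2.44], [-1.43, 4.57], [0, 2.65], [-2.85, 2.85]. Speed limits (rad/s): [2.79, 2.79, 3.14, 3.14, 3.14, 3.14].

## Interface

Orientations are given as a unit quaternion [x, y, z, w].
In Python, from rig import robot, cams gives the robot as it stands.
- The arm moves only by the tool carry_out, never from a script. Its argument "steps" is a list of rows, each a list of 3 entries, a list of its own where there are three numbers: the shift along the world's x, y, z in cm, then the turn about the world's z in degrees, then the closure, from 0 (fully open) to 1 (shut). In form: [[[dx, dy, dz], spin, fingers], ...]. A call has 1 to 10 rows; each row shifts and turns the pose as measured when the row begins; what a row does not reach is not made up. A row lasts 1/10 s, in which the tool goes at most 50 mm and 8.59 degrees, less where a joint would pass 70% of its speed; a pose out of reach is approached as far as the arm can. A call with a gripper value outside its range is refused whole. The fingers move at their own pace and stop on an object; "squeeze" is the grip in N (left out, the last holds). Time passes only in rows, so rows that do not move let the fingers close. It gives the time, the measured TCP pose, the force and the opening at its end, in the units of the state.
- robot.get_obs(): the state, without advancing time (a new reading comes with each control period).
- cams.camera(name): name is "side" or "top" or "wrist"; returns a dict with "pixels" (384x512x3 uint8, red, green, blue), "fx", "fy", "cx", "cy" (pixels), "k1" (the pictures are not rectified: a ray, as slopes to the right and down, at radius r is drawn at 1 + k1 r^2 times it, then the intrinsics apply), "eye" and "rotation" of the camera in the world. Camera axes: x right, y up, looking along -z (the intrinsics and any distortion apply to the point x, -y, -z); pixel columns grow to the right and rows downward; lengths in m; the calibration is good to about 2 mm. A picture is of the moment at which its call begins. There is no depth.
- robot.hand_in(): hands the job in, once; it reports no verdict.
The state is a dict: "time": time; "q": joint angles; "joint_velocities": joint speeds; "joint_torque": joint torques, N m; "position": TCP position; "tool_rot": TCP orientation; "ft_force": force on the tool from outside, world axes, zero at the start; "moment": the same for the moment, N m; "grip_width": finger opening in m.
Only numpy, scipy, OpenCV 4.12 (cv2) and the standard library are available. Lean on these libraries where they do the work, as an engineer would, in place of code of your own. Each camera call takes 0.05 s, during which the arm holds its last target. There are 200 camera calls.

## Working session

There is one attempt and no reset: what is moved stays moved. The work goes in short steps, Python scripts to look and compute and a tool call to move; the robot and the scene stay as the last step left them, time stands still between calls to the robot, and variables do not carry over. Pictures are saved under pics/ and viewed, about 8 in all and at most 12, crops included, and the job is handed in when it is done.

Besides the shell and the picture viewer there is one more tool, called after "Request:" in YAML: its name, and indented under it one key for each argument. carry_out: Moves the arm, as the interface text tells. Its arguments: {"type":"object","properties":{"steps":{"type":"array"},"squeeze":{"type":"number"}},"required":["steps"]}

```bash
ls; mkdir -p pics
cat > h.py <<'E'
import numpy as np, cv2
from rig import robot, cams
def proj(c,P):
    p=(np.atleast_2d(P)-np.array(c["eye"]))@np.array(c["rotation"])
    s=np.c_[p[:,0]/-p[:,2], -p[:,1]/-p[:,2]]
    s=s*(1+c["k1"]*(s**2).sum(1,keepdims=True))
    return s*[c["fx"],c["fy"]]+[c["cx"],c["cy"]]
def ray(c,uv,z):
    uv=np.atleast_2d(np.array(uv,float)); d=(uv-[c["cx"],c["cy"]])/[c["fx"],c["fy"]]; s=d.copy()
    for _ in range(20): s=d/(1+c["k1"]*(s**2).sum(1,keepdims=True))
    w=np.c_[s[:,0],-s[:,1],-np.ones(len(s))]@np.array(c["rotation"]).T
    e=np.array(c["eye"]); return e+w*((z-e[2])/w[:,2])[:,None]
def save(c,n,box=None,k=1.5):
    im=c["pixels"][:,:,::-1]
    if box: im=im[box[1]:box[3],box[0]:box[2]]
    cv2.imwrite(f"pics/{n}.png",cv2.resize(im,None,fx=k,fy=k,interpolation=cv2.INTER_CUBIC))
E
python3 - <<'E'
from h import *
import pickle
o=robot.get_obs(); print(o, robot.tip_extent)
C={n:cams.camera(n) for n in("top","side","wrist")}
pickle.dump(C,open("c0.pkl","wb"))
for n,c in C.items(): save(c,n+"0"); print(n,{k:c[k] for k in c if k!="pixels"})
E
```

```text
pics
{'time': 0.0, 'q': array([-1.47249717e+00,  5.28461613e-01,  1.43391994e+00,  9.92575832e-07,
        1.18139225e+00, -1.78503408e-01]), 'joint_velocities': array([-7.21440925e-04,  1.51041135e-03,  4.95796937e-05, -1.18106002e-03,
        1.29659726e-03, -2.48732120e-04]), 'joint_torque': array([ 1.81688098e-03, -4.40036523e+01, -1.76593798e+01,  6.32762862e-02,
        5.81744453e-02, -1.70978997e-04]), 'position': array([ 0.17075808, -0.60049866,  0.24356878]), 'tool_rot': array([ 7.97897064e-01, -6.02792739e-01, -7.39277414e-04, -8.01758942e-04]), 'ft_force': array([-0.05080344,  0.16396632,  0.38886816]), 'moment': array([0.03110049, 0.0423824 , 0.02557929]), 'grip_width': 0.08667223005429693} 0.022
top {'fx': 379.5008745189865, 'fy': 379.5008745189865, 'cx': 254.15317605482733, 'cy': 194.30630932319235, 'k1': 0.022385007763401424, 'eye': array([ 0.3730357 , -0.02295657,  1.23948545]), 'rotation': array([-0.05016351,  0.04366336,  0.70975646, -0.70130086])}
side {'fx': 455.80483296509516, 'fy': 455.80483296509516, 'cx': 253.39682556351318, 'cy': 196.98994664655095, 'k1': -0.1325086630388308, 'eye': array([-0.14869271, -0.93220041,  1.55078539]), 'rotation': array([ 0.30524379, -0.1073271 , -0.30426843,  0.8959508 ])}
wrist {'fx': 283.7817078923066, 'fy': 283.7817078923066, 'cx': 253.02699798403424, 'cy': 192.77177611797254, 'k1': -0.03342295697608341, 'eye': array([ 0.23542791, -0.58335505,  0.38358401]), 'rotation': array([-0.09792181,  0.07549126, -0.59811719,  0.79181324])}
```

View pics/top0.png

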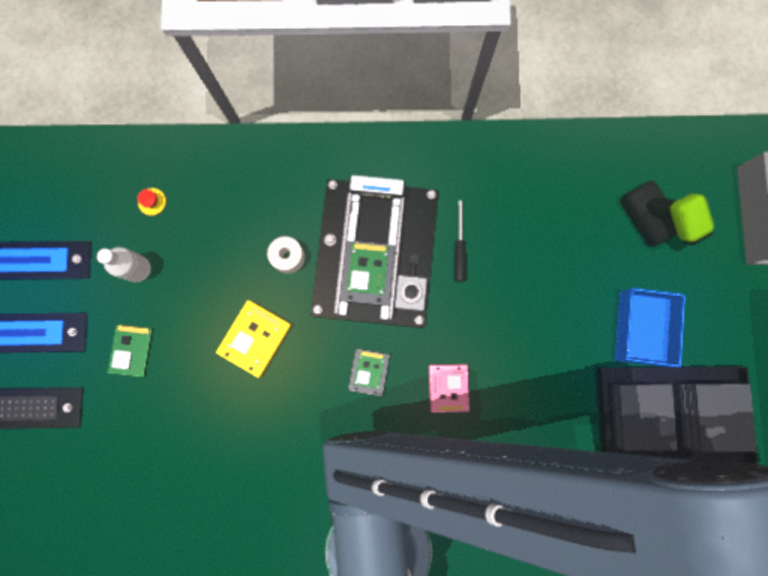

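View pics/side0.png

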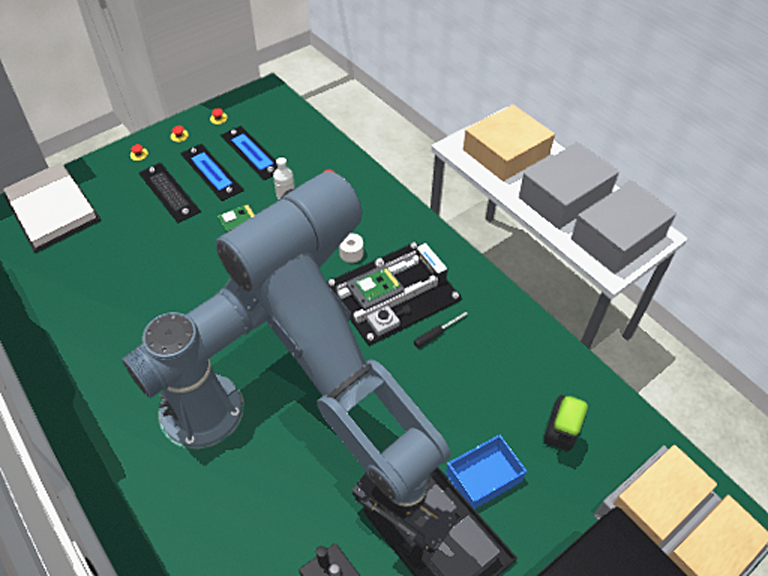

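In the top view there are four possible carriers: the one on the nest rails at (368,272), a smaller grey one on the bench at (369,372), a yellow one at (254,338) and a pink one at (450,388). The grey one on the rails fits, as the larger of its colour. I'll confirm it with an enlarged crop, which also gives me the nest landmarks.

```bash
sed -i 's/import numpy as np, cv2/import numpy as np, cv2\nfrom scipy.spatial.transform import Rotation as Rn/; s/np.array(c\["rotation"\])/Rn.from_quat(c["rotation"]).as_matrix()/' h.py
python3 - <<'E'
from h import *
import pickle
C=pickle.load(open("c0.pkl","rb")); save(C["top"],"crop0",(200,110,310,270),5 if 0 else 3.75*1.0)
c=C["top"]
print(ray(c,np.array([[330,183],[436,190],[317,319],[420,325]])/1.5,0.012).round(3))
E
```

```text
[[ 0.783  0.099  0.012]
 [ 0.763 -0.137  0.012]
 [ 0.479  0.127  0.012]
 [ 0.463 -0.095  0.012]]
```

View pics/crop0.png

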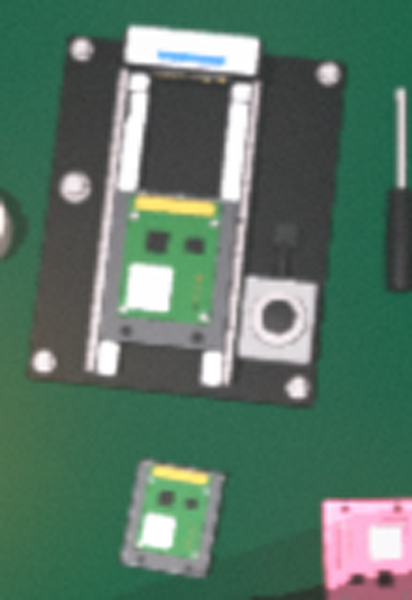

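```bash
cat > fit.py <<'E'
from h import *
from scipy.optimize import least_squares
import pickle
c=pickle.load(open("c0.pkl","rb"))["top"]
px=lambda a:(np.array(a,float)+.5)/3.75-.5+[200,110]
N=np.array([[155,115,12],[155,-135,12],[-155,-135,12],[-155,115,12],[-85,-96,54],[-50,-65,36],[-50,-127,36],[-120,-127,36],[-120,-65,36]])/1e3
U=px([[70,33],[347,62],[314,407],[28,378],[280,318],[248,276],[318,283],[312,362],[239,355]])
def W(p,P):
    co,s=np.cos(p[2]),np.sin(p[2]); P=np.atleast_2d(P); return np.c_[p[0]+co*P[:,0]-s*P[:,1],p[1]+s*P[:,0]+co*P[:,1],P[:,2]]
r=least_squares(lambda p:(proj(c,W(p,N))-U).ravel(),[.62,0,0.])
p=r.x
print(p,np.degrees(p[2]),r.fun.reshape(-1,2).round(1).tolist())
B=ray(c,px([[104,341],[217,350],[113,195],[233,205]]),.056)
inv=lambda X:(X[:,:2]-p[:2])@np.array([[np.cos(p[2]),-np.sin(p[2])],[np.sin(p[2]),np.cos(p[2])]])
print(inv(B).round(3))
np.save("nest.npy",p)
for n,q in dict(back=[-.13,0,.047],start=[-.085,-.096,.054],homeback=[-.02,0,.041]).items(): print(n,W(p,q).round(4))
E
python3 fit.py
```

```text
[ 0.62718134  0.00911051 -0.11631384] -6.664292261038708 [[-0.2, 0.2], [0.3, -0.2], [0.3, 0.1], [-0.2, -0.1], [-0.0, -0.4], [-0.3, -0.2], [0.3, -0.1], [-0.2, 0.4], [-0.1, 0.3]]
[[-0.121  0.049]
 [-0.119 -0.046]
 [ 0.004  0.055]
 [ 0.005 -0.047]]
back [[0.4981 0.0242 0.047 ]]
start [[ 0.5316 -0.0764  0.054 ]]
homeback [[0.6073 0.0114 0.041 ]]
```

The crop shows a dark grey carrier with a green module on the rails, filling them: about 130 x 106 mm measured, with its back edge at crop (104,341) to (217,350). The grey one on the bench is clearly smaller. The nest fit has residuals under 0.5 px, giving yaw -6.7° and carrier x of about -56 mm. Next I move in with the fingers closed.

Request:
carry_out:
  steps:
    - [[4,3,0],-4.5,1]
    - [[4,3,0],-4.5,1]
    - [[4,3,0],-4.5,1]
    - [[4,3,0],-4.5,1]
    - [[4,3,0],-4.5,1]
    - [[1,4.8,0],0,1]
    - [[1,4.8,0],0,1]
    - [[1,4.8,0],0,1]
    - [[1,4.8,0],0,1]
    - [[1,4.8,0],0,1]
  squeeze: 10

```text
time: 1.15
position: [0.4222, -0.2093, 0.2409]
tool_rot: [-0.654, 0.757, -0.001, -0.0]
ft_force: [-0.0, 0.8, 0.7]
grip_width: 0.0153
```

Request:
carry_out:
  steps:
    - [[0.8,4.8,0],1.7,1]
    - [[0.8,4.8,0],0,1]
    - [[0.8,4.8,0],0,1]
    - [[0.8,4.8,0],0,1]
    - [[0.8,4.8,0],0,1]
    - [[0,0,0],0,1]
    - [[0,0,-4],0,1]
    - [[0,0,-4],0,1]
    - [[0,0,0],0,1]

```text
time: 2.05
position: [0.4629, 0.0443, 0.1605]
tool_rot: [-0.67, 0.742, -0.004, 0.003]
ft_force: [-1.6, 0.3, 0.2]
grip_width: -0.0001
```

```bash
cat > st.py <<'E'
from h import *
p=np.load("nest.npy"); o=robot.get_obs(); x=o["position"]; d=x[:2]-p[:2]; co,s=np.cos(p[2]),np.sin(p[2])
R=Rn.from_quat(o["tool_rot"]).as_matrix()
print("t",o["time"],"tcp",x.round(4),"nest xy",(co*d[0]+s*d[1]).round(4),(-s*d[0]+co*d[1]).round(4),"tip z",(x[2]-.022).round(4),"jaw yaw",np.degrees(np.arctan2(R[1,0],R[0,0])).round(2),"F",o["ft_force"].round(2),"w",o["grip_width"])
E
python3 st.py
```

```text
t 2.05 tcp [0.4629 0.0443 0.1605] nest xy -0.1672 0.0159 tip z 0.1385 jaw yaw -95.87 F [-1.64  0.33  0.15] w -7.143783792142836e-05
```

Request:
carry_out:
  steps:
    - [[-0.3,-1.6,-2],-0.8,1]
    - [[0,0,-2],0,1]
    - [[0,0,-2],0,1]
    - [[0,0,-2],0,1]
    - [[0,0,-1.2],0,1]
    - [[0,0,-0.6],0,1]
    - [[0,0,0],0,1]

```text
time: 2.75
position: [0.4667, 0.0214, 0.067]
tool_rot: [-0.662, 0.749, -0.009, 0.006]
ft_force: [-0.3, 1.3, 0.2]
grip_width: 0.0007
```

```bash
python3 st.py
python3 - <<'E'
from h import *
save(cams.camera("wrist"),"w1")
E
```

```text
t 2.75 tcp [0.4667 0.0214 0.067 ] nest xy -0.1608 -0.0065 tip z 0.045 jaw yaw -97.04 F [-0.33  1.25  0.24] w 0.0006729796718489303
```

View pics/w1.png

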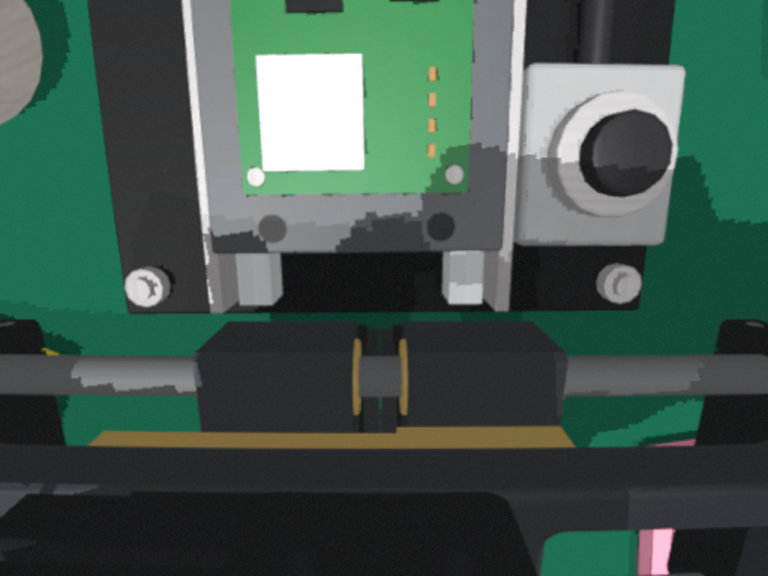

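The wrist view shows the carrier's back edge at row 250, ahead of the closed fingers and roughly centred between the rail ends at (260,280) and (463,275). I'll lower, centre and start a slow push.

Request:
carry_out:
  steps:
    - [[0.1,0.6,-0.6],0.4,1]
    - [[0,0,-0.3],0,1]
    - [[0.5,-0.06,0],0,1]
    - [[0.5,-0.06,0],0,1]
    - [[0.5,-0.06,0],0,1]
    - [[0.3,-0.04,0],0,1]
    - [[0.3,-0.04,0],0,1]
    - [[0.3,-0.04,0],0,1]
    - [[0.3,-0.04,0],0,1]
    - [[0.3,-0.04,0],0,1]

```text
time: 3.8
position: [0.4985, 0.0241, 0.0602]
tool_rot: [-0.666, 0.746, -0.008, 0.005]
ft_force: [-6.6, 0.6, 5.5]
grip_width: 0.0003
```

```bash
python3 st.py
```

```text
t 3.8 tcp [0.4985 0.0241 0.0602] nest xy -0.1295 -0.0 tip z 0.0382 jaw yaw -96.54 F [-6.61  0.6   5.47] w 0.00027990993112024087
```

Request:
carry_out:
  steps:
    - [[0.3,-0.035,0.05],0,1]
    - [[0.3,-0.035,0],0,1]
    - [[0.3,-0.035,0],0,1]
    - [[0.3,-0.035,0],0,1]
    - [[0.3,-0.035,0],0,1]
    - [[0.3,-0.035,0],0,1]
    - [[0.3,-0.035,0],0,1]
    - [[0.3,-0.035,0],0,1]

```text
time: 4.6
position: [0.5001, 0.0245, 0.0591]
tool_rot: [-0.666, 0.745, 0.012, -0.012]
ft_force: [-7.3, 0.1, 5.9]
grip_width: 0.0004
```

```bash
python3 st.py
```

```text
t 4.6 tcp [0.5001 0.0245 0.0591] nest xy -0.128 0.0006 tip z 0.0371 jaw yaw -96.39 F [-7.26  0.06  5.89] w 0.00042567978650899307
```

Request:
carry_out:
  steps:
    - [[0.3,-0.035,0.2],0,1]
    - [[0.5,-0.06,0.1],0,1]
    - [[0.5,-0.06,0.1],0,1]

```text
time: 4.9
position: [0.5055, 0.0244, 0.0618]
tool_rot: [-0.666, 0.745, 0.019, -0.018]
ft_force: [-11.2, -0.3, 1.0]
grip_width: 0.0005
```

```bash
python3 st.py
```

```text
t 4.9 tcp [0.5055 0.0244 0.0618] nest xy -0.1226 0.0011 tip z 0.0398 jaw yaw -96.37 F [-11.21  -0.31   0.98] w 0.0005244639604215267
```

```bash
echo 'print("toolz",R[:,2].round(3),"M",o["moment"].round(2),"dq",o["joint_velocities"].round(3))'>>st.py; python3 st.py
python3 - <<'E'
from h import *
c=cams.camera("top"); save(c,"top1",(210,110,300,230),5)
E
```

```text
t 4.9 tcp [0.5055 0.0244 0.0618] nest xy -0.1226 0.0011 tip z 0.0398 jaw yaw -96.37 F [-11.21  -0.31   0.98] w 0.0005244639604215267
toolz [-0.053  0.005 -0.999] M [ 0.06  1.97 -0.06] dq [ 0.007  0.022 -0.091 -0.002  0.182  0.004]
```

View pics/top1.png

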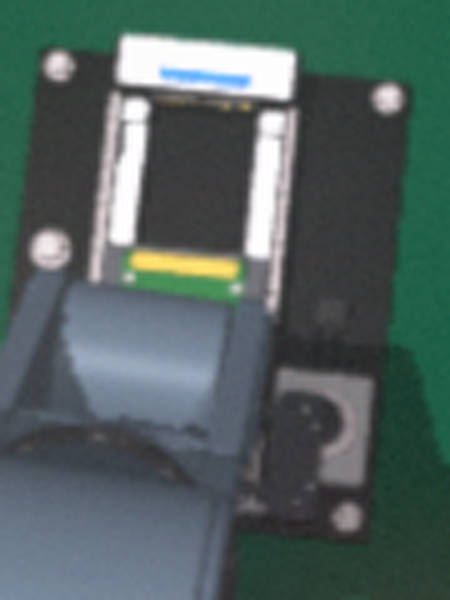

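The carrier has moved about 7 mm along with the TCP, and the front edge is still square to the rails. I'll keep pushing and watch the tool tilt.

Request:
carry_out:
  steps:
    - [[0.4,-0.06,0],0,1]
    - [[0.4,-0.06,0],0,1]
    - [[0.4,-0.06,0],0,1]
    - [[0.4,-0.06,0],0,1]
    - [[0.4,-0.06,0],0,1]

```text
time: 5.45
position: [0.5268, 0.0216, 0.0621]
tool_rot: [-0.667, 0.745, 0.02, -0.019]
ft_force: [-2.5, -0.4, -0.7]
grip_width: 0.0
```

```bash
python3 st.py
```

```text
t 5.45 tcp [0.5268 0.0216 0.0621] nest xy -0.1011 0.0008 tip z 0.0401 jaw yaw -96.36 F [-2.48 -0.39 -0.7 ] w 5.020982383142664e-06
toolz [-0.055  0.005 -0.998] M [ 0.08  0.41 -0.02] dq [ 0.001  0.034 -0.119 -0.     0.077  0.002]
```

Request:
carry_out:
  steps:
    - [[0.4,-0.055,0],0,1]
    - [[0.4,-0.055,0],0,1]
    - [[0.4,-0.055,0],0,1]
    - [[0.4,-0.055,0],0,1]
    - [[0.4,-0.055,0],0,1]
    - [[0.4,-0.055,0],0,1]
    - [[0.4,-0.055,0],0,1]
    - [[0.4,-0.055,0],0,1]
    - [[0.4,-0.055,0],0,1]
    - [[0.4,-0.055,0],0,1]

```text
time: 6.45
position: [0.5711, 0.0155, 0.062]
tool_rot: [-0.667, 0.745, 0.02, -0.019]
ft_force: [-3.8, 0.5, 1.3]
grip_width: 0.0004
```

```bash
python3 st.py
```

```text
t 6.45 tcp [0.5711 0.0155 0.062 ] nest xy -0.0565 -0.0002 tip z 0.04 jaw yaw -96.36 F [-3.78  0.52  1.32] w 0.00035153298110088195
toolz [-0.055  0.005 -0.998] M [0.13 0.59 0.03] dq [ 0.004  0.035 -0.113 -0.     0.078  0.   ]
```

Request:
carry_out:
  steps:
    - [[0.25,-0.03,0],0,1]
    - [[0.25,-0.03,0],0,1]
    - [[0.25,-0.03,0],0,1]
    - [[0.25,-0.03,0],0,1]
    - [[0.25,-0.03,0],0,1]
    - [[0.25,-0.03,0],0,1]
    - [[0.2,-0.025,0],0,1]
    - [[0.2,-0.025,0],0,1]

```text
time: 7.25
position: [0.5917, 0.013, 0.062]
tool_rot: [-0.667, 0.745, 0.02, -0.019]
ft_force: [-3.8, 0.1, 1.9]
grip_width: 0.0002
```

```bash
python3 st.py
```

```text
t 7.25 tcp [0.5917 0.013  0.062 ] nest xy -0.0356 -0.0003 tip z 0.04 jaw yaw -96.36 F [-3.81  0.1   1.87] w 0.00024449891950001747
toolz [-0.055  0.005 -0.998] M [0.08 0.63 0.  ] dq [-0.     0.02  -0.061 -0.     0.038  0.   ]
```

Request:
carry_out:
  steps:
    - [[0.2,-0.025,0],0,1]
    - [[0.2,-0.025,0],0,1]
    - [[0.2,-0.025,0],0,1]

```text
time: 7.55
position: [0.5995, 0.012, 0.062]
tool_rot: [-0.667, 0.745, 0.019, -0.018]
ft_force: [-5.6, 1.8, 1.9]
grip_width: 0.0006
```

Request:
carry_out:
  steps:
    - [[0.2,-0.025,0],0,1]
    - [[0.2,-0.025,0],0,1]

```text
time: 7.75
position: [0.5996, 0.0119, 0.062]
tool_rot: [-0.667, 0.745, 0.023, -0.021]
ft_force: [-6.5, 0.5, 5.8]
grip_width: 0.0006
```

```bash
python3 st.py
```

```text
t 7.75 tcp [0.5996 0.0119 0.062 ] nest xy -0.0277 -0.0004 tip z 0.04 jaw yaw -96.34 F [-6.55  0.47  5.84] w 0.000554891112024375
toolz [-0.063  0.006 -0.998] M [0.03 1.15 0.03] dq [ 0.001  0.015 -0.042 -0.004  0.079  0.002]
```

The carrier stopped dead at TCP x = -27.7 mm, about where home should be. I'll back off and look.

Request:
carry_out:
  steps:
    - [[-0.5,0.06,0],0,1]
    - [[-1,0.1,0],0,1]
    - [[-1,0.1,0],0,1]
    - [[0,0,0],0,1]

```text
time: 8.15
position: [0.5778, 0.0139, 0.063]
tool_rot: [-0.667, 0.745, 0.019, -0.017]
ft_force: [-0.2, -0.1, -0.2]
grip_width: 0.0003
```

```bash
python3 st.py
python3 - <<'E'
from h import *
c=cams.camera("wrist"); save(c,"w2")
# predicted slab back-top corners, seated vs riding
p=np.load("nest.npy");co,s=np.cos(p[2]),np.sin(p[2])
for nm,x0,z in(("seated",.045,.050),("riding",.045,.056)):
    P=[[p[0]+co*x-s*y,p[1]+s*x+co*y,z] for x,y in((x0-.065,.053),(x0-.065,-.053),(x0+.065,.053),(x0+.065,-.053))]
    print(nm,(proj(c,P)*1.5).round(1).tolist())
P=[[p[0]+co*x-s*y,p[1]+s*x+co*y,z] for x,y,z in((-.145,.052,.032),(-.145,-.052,.032),(-.085,-.096,.054),(.119,.06,.063),(.119,-.06,.063),(.119,.055,.044),(.119,-.055,.044))]
print((proj(c,P)*1.5).round(1).tolist())
E
```

```text
t 8.15 tcp [0.5778 0.0139 0.063 ] nest xy -0.0496 -0.001 tip z 0.041 jaw yaw -96.36 F [-0.23 -0.14 -0.23] w 0.000334185324900023
toolz [-0.051  0.004 -0.999] M [0.05 0.   0.  ] dq [-0.001  0.    -0.027  0.005 -0.032 -0.001]
seated [[231.2, 285.0], [519.6, 286.3], [193.2, -146.1], [559.9, -144.0]]
riding [[225.6, 289.8], [524.9, 291.2], [184.3, -160.3], [568.4, -158.1]]
[[271.0, 514.9], [479.4, 515.7], [610.0, 441.9], [143.3, -218.1], [609.3, -215.4], [192.2, -167.9], [561.3, -165.7]]
```

View pics/w2.png

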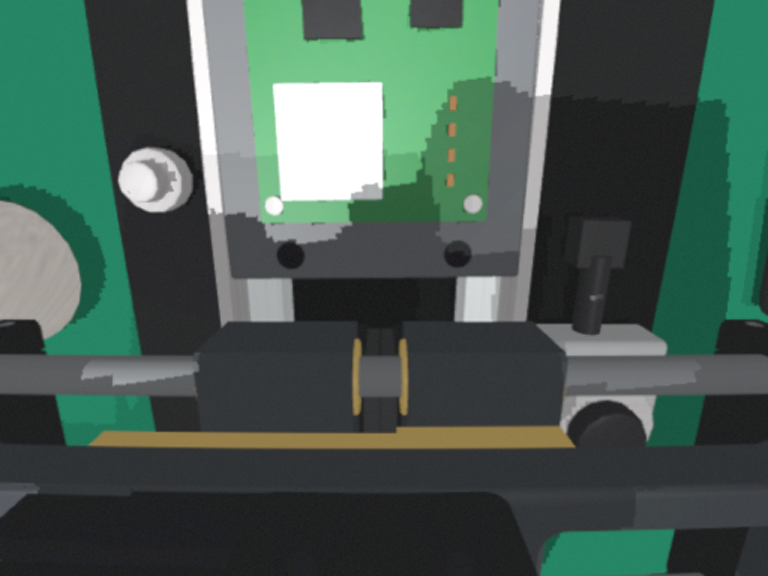

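The carrier's back corners are at (231,276) and (519,276), a width of 288 px against 288.4 predicted for seated and 299 for riding. The row offset of about -8 px also shows on the button, so it is calibration bias. I'll raise, move over to the button and check the seating with the other cameras.

Request:
carry_out:
  steps:
    - [[-0.5,0,2],0,1]
    - [[0,0,3],0,1]
    - [[-0.6,-1.5,2],0,1]
    - [[-1,-2.5,0],0,1]
    - [[-1,-2.5,0],0,1]
    - [[-1,-2.5,0],0,1]
    - [[0,0,0],0,1]

```text
time: 8.9
position: [0.5421, -0.0797, 0.1375]
tool_rot: [-0.668, 0.744, 0.012, -0.013]
ft_force: [-0.2, -0.2, -0.5]
grip_width: 0.0004
```

```bash
python3 st.py
python3 - <<'E'
from h import *
p=np.load("nest.npy");co,s=np.cos(p[2]),np.sin(p[2])
W=lambda L:[[p[0]+co*x-s*y,p[1]+s*x+co*y,z] for x,y,z in L]
ims=[]
for n,b in(("top",(220,110,300,220)),("side",(205,150,325,240))):
    c=cams.camera(n); im=c["pixels"][b[1]:b[3],b[0]:b[2],::-1]; k=5 if n=="top" else 4
    im=cv2.resize(im,None,fx=k,fy=k,interpolation=cv2.INTER_CUBIC)
    clean=im.copy()
    for z,col in((.050,(0,0,255)),(.056,(0,255,255))):
        q=(proj(c,W([(x,y,z) for x,y in((-.02,.053),(-.02,-.053),(.11,-.053),(.11,.053))]))-b[:2]+.5)*k-.5
        cv2.polylines(im,[q.round().astype(int)],True,col,1)
    q=(proj(c,W([(.155,.115,.012),(.155,-.135,.012),(-.155,-.135,.012),(-.155,.115,.012)]))-b[:2]+.5)*k-.5
    cv2.polylines(im,[q.round().astype(int)],True,(255,255,0),1)
    ims.append(cv2.copyMakeBorder(im,0,600-im.shape[0],0,0,cv2.BORDER_CONSTANT) if im.shape[0]<600 else im)
out=np.hstack(ims); print(out.shape)
cv2.imwrite("pics/chk.png",cv2.resize(out,None,fx=min(1,800/out.shape[1]),fy=min(1,800/out.shape[1]),interpolation=cv2.INTER_AREA))
E
```

```text
t 8.9 tcp [ 0.5421 -0.0797  0.1375] nest xy -0.0742 -0.0981 tip z 0.1155 jaw yaw -96.21 F [-0.21 -0.24 -0.48] w 0.0003793200410840929
toolz [-0.035 -0.    -0.999] M [ 0.05 -0.02  0.03] dq [ 0.034 -0.006 -0.017  0.039 -0.01   0.01 ]
(600, 880, 3)
```

View pics/chk.png

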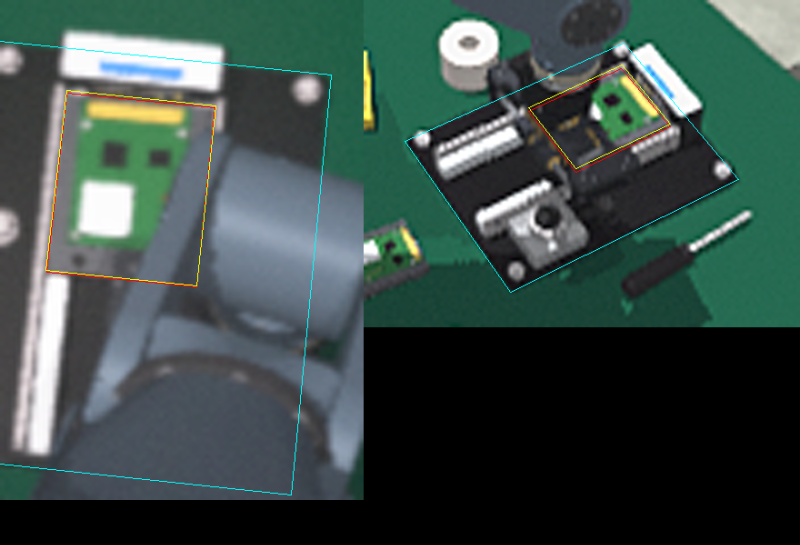

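From the top camera, the outline for x = 45 mm fits the slab. Height can't be told apart in these two views, so I take one wrist view from here to check the front drop as well.

Run:
```python
from h import *
p=np.load("nest.npy");co,s=np.cos(p[2]),np.sin(p[2])
W=lambda L:[[p[0]+co*x-s*y,p[1]+s*x+co*y,z] for x,y,z in L]
c=cams.camera("wrist"); save(c,"w3")
for z in(.050,.056): print(z,(proj(c,W([(x,y,z) for x,y in((-.02,.053),(-.02,-.053),(.11,-.053),(.11,.053))]))*1.5).round(1).tolist())
print("btn",(proj(c,W([(-.085,-.096,.054)]))*1.5).round(1),"base far corner",(proj(c,W([(.155,-.135,.012),(.119,-.06,.063),(.119,.06,.063)]))*1.5).round(1).tolist())
```

```text
0.05 [[96.0, 201.0], [296.3, 201.6], [285.4, -91.9], [54.4, -86.8]]
0.056 [[88.7, 202.0], [294.1, 202.6], [282.5, -99.7], [44.9, -94.1]]
btn [[378.  322.3]] base far corner [[458.3, -148.3], [295.0, -134.5], [14.5, -126.2]]
```

View pics/w3.png

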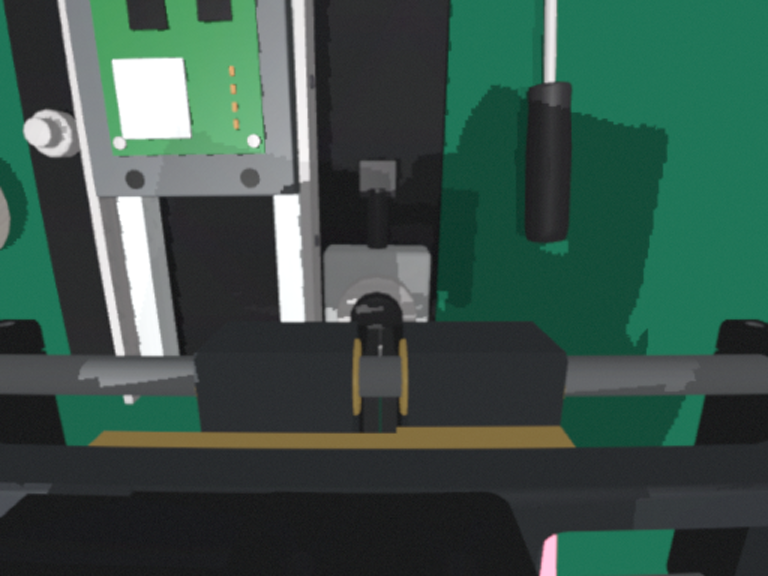

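Back corners at (97,196) and (297,194) give a width of 200 px (seated 200.3, riding 205.4). The side edges at the top of the picture match seated too, so the carrier is flush. Next is the button.

Request:
carry_out:
  steps:
    - [[-1,0.3,-1.5],0,1]
    - [[0,0,-1.5],0,1]
    - [[0,0,-1],0,1]
    - [[0,0,-0.5],0,1]
    - [[0,0,0],0,1]

```text
time: 9.55
position: [0.5356, -0.0698, 0.091]
tool_rot: [-0.671, 0.742, 0.011, -0.011]
ft_force: [-0.5, 0.4, 0.6]
grip_width: 0.0004
```

```bash
python3 st.py
```

```text
t 9.55 tcp [ 0.5356 -0.0698  0.091 ] nest xy -0.0818 -0.089 tip z 0.069 jaw yaw -95.74 F [-0.51  0.38  0.63] w 0.0003959382251228346
toolz [-0.031  0.001 -1.   ] M [ 0.02  0.01 -0.03] dq [ 0.013  0.002 -0.005 -0.     0.003  0.001]
```

Request:
carry_out:
  steps:
    - [[-0.3,-0.6,-0.3],0,1]
    - [[0,0,0],0,1]
    - [[0,0,-0.3],0,1]
    - [[0,0,0],0,1]

```text
time: 9.95
position: [0.5336, -0.0764, 0.0855]
tool_rot: [-0.671, 0.741, 0.009, -0.011]
ft_force: [-0.5, 0.3, 0.0]
grip_width: 0.0002
```

```bash
python3 st.py
```

```text
t 9.95 tcp [ 0.5336 -0.0764  0.0855] nest xy -0.083 -0.0958 tip z 0.0635 jaw yaw -95.7 F [-0.54  0.3   0.05] w 0.00021594805166294295
toolz [-0.028 -0.    -1.   ] M [ 0.02 -0.03  0.01] dq [-0.001 -0.011 -0.007  0.001  0.003  0.   ]
```

Over the button: the tip is within 2 mm of the cap centre and 9 mm above it. Pressing now.

Request:
carry_out:
  steps:
    - [[-0.1,0,-0.4],0,1]
    - [[0,0,-0.4],0,1]
    - [[0,0,-0.4],0,1]
    - [[0,0,-0.4],0,1]
    - [[0,0,-0.3],0,1]

```text
time: 10.45
position: [0.5331, -0.0767, 0.074]
tool_rot: [-0.671, 0.741, 0.008, -0.01]
ft_force: [-6.1, 1.7, 27.7]
grip_width: 0.0007
```

```bash
python3 st.py
```

```text
t 10.45 tcp [ 0.5331 -0.0767  0.074 ] nest xy -0.0835 -0.0961 tip z 0.052 jaw yaw -95.68 F [-6.15  1.66 27.73] w 0.0007161153670308504
toolz [-0.026 -0.002 -1.   ] M [ 0.27  1.06 -0.05] dq [ 0.004 -0.002  0.005 -0.004 -0.012  0.002]
```

27.7 N at tip z = 52 mm: either a hard stop (button fully down, with a height offset) or the collar. Lifting in small steps shows which from the force curve.

Request:
carry_out:
  steps:
    - [[0,0,0.1],0,1]

```text
time: 10.55
position: [0.533, -0.0766, 0.0766]
tool_rot: [-0.671, 0.741, 0.008, -0.01]
ft_force: [-0.8, 0.2, 4.1]
grip_width: 0.0003
```

Request:
carry_out:
  steps:
    - [[0,0,0.1],0,1]

```text
time: 10.65
position: [0.5329, -0.0766, 0.0784]
tool_rot: [-0.671, 0.741, 0.007, -0.01]
ft_force: [-0.7, -0.2, 2.7]
grip_width: 0.0004
```

Request:
carry_out:
  steps:
    - [[0,0,0.1],0,1]

```text
time: 10.75
position: [0.5329, -0.0766, 0.0796]
tool_rot: [-0.671, 0.741, 0.007, -0.01]
ft_force: [-1.1, 0.8, 0.5]
grip_width: 0.0002
```

Request:
carry_out:
  steps:
    - [[0,0,0.1],0,1]

```text
time: 10.85
position: [0.5329, -0.0766, 0.0804]
tool_rot: [-0.671, 0.741, 0.007, -0.01]
ft_force: [-0.6, 0.1, 1.0]
grip_width: 0.0007
```

Request:
carry_out:
  steps:
    - [[0,0,0.1],0,1]

```text
time: 10.95
position: [0.5329, -0.0766, 0.0809]
tool_rot: [-0.671, 0.741, 0.007, -0.01]
ft_force: [-0.5, 0.7, 0.6]
grip_width: 0.0006
```

Request:
carry_out:
  steps:
    - [[0,0,0.1],0,1]

```text
time: 11.05
position: [0.533, -0.0766, 0.0814]
tool_rot: [-0.671, 0.741, 0.007, -0.01]
ft_force: [-0.2, 1.3, -0.3]
grip_width: 0.0007
```

Request:
carry_out:
  steps:
    - [[0,0,0.1],0,1]

```text
time: 11.15
position: [0.5329, -0.0766, 0.082]
tool_rot: [-0.671, 0.741, 0.008, -0.01]
ft_force: [-0.1, -0.1, -0.5]
grip_width: 0.0002
```

Request:
carry_out:
  steps:
    - [[0,0,0.2],0,1]

```text
time: 11.25
position: [0.5328, -0.0765, 0.0837]
tool_rot: [-0.671, 0.741, 0.008, -0.01]
ft_force: [-0.1, -0.3, 0.1]
grip_width: 0.0005
```

The spring force fades from about 4 N to 0 between TCP z = 76.6 and about 80.5 mm, with a hard stop at 74. That is about 6 mm of travel, so the press was full, and the collar did not stop it. One more press with a short hold makes sure of the dwell time, then I release and retreat.

Request:
carry_out:
  steps:
    - [[0,0,-0.4],0,1]
    - [[0,0,-0.4],0,1]
    - [[0,0,-0.4],0,1]
    - [[0,0,-0.3],0,1]
    - [[0,0,-0.2],0,1]
    - [[0,0,-0.2],0,1]

```text
time: 11.85
position: [0.5335, -0.0767, 0.0743]
tool_rot: [-0.672, 0.741, 0.006, -0.01]
ft_force: [-2.4, 0.6, 14.3]
grip_width: 0.0008
```

Request:
carry_out:
  steps:
    - [[0,0,0.5],0,1]
    - [[0,0,2],0,1]
    - [[0,0,4],0,1]
    - [[-1,-4,4],0,1]
    - [[-1,-4.5,2],0,1]
    - [[-1,-4.5,0],0,1]
    - [[-1,-4.5,0],0,1]
    - [[-1,-4.5,0],0,1]
    - [[0,0,0],0,1]
    - [[0,0,0],0,1]

```text
time: 12.85
position: [0.4814, -0.2996, 0.198]
tool_rot: [-0.673, 0.74, 0.005, -0.011]
ft_force: [0.6, 0.3, 0.3]
grip_width: 0.0007
```

```bash
python3 st.py
python3 - <<'E'
from h import *
c=cams.camera("top"); save(c,"top2",(160,100,340,270),3.5)
E
```

```text
t 12.85 tcp [ 0.4814 -0.2996  0.198 ] nest xy -0.109 -0.3236 tip z 0.176 jaw yaw -95.38 F [0.57 0.31 0.32] w 0.0006815826689083823
toolz [-0.023 -0.007 -1.   ] M [ 0.03  0.02 -0.02] dq [-0.041  0.015 -0.027 -0.02  -0.02  -0.006]
```

View pics/top2.png

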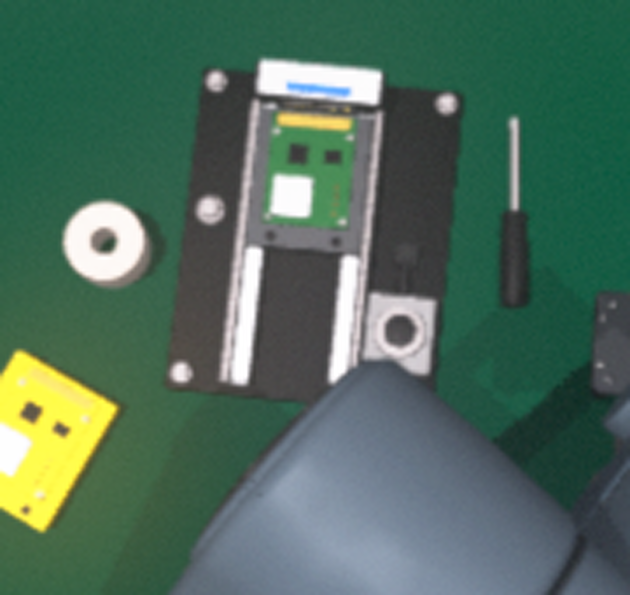

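The top view shows the carrier home against the head, with its back edge at about row 245. The button at (399,331) is clear, the bystanders are where they were, and the arm is clear. Handing in.

```bash
python3 -c "
from rig import robot
print(robot.hand_in())"
```

```text
the job is handed in; nothing more can be done
None
```

The carrier is seated, the start button has been pressed and released, and the job is handed in; no verdict came back. The robot clock read 12.85 s of the 48 s allowed.

**Seating:** I pushed the grey carrier on the rails with closed fingertips at about 2–4 cm/s until it stopped dead.
- **Position:** in the top camera it fits x ≈ 45 mm.
- **Height:** in two wrist views the slab measured 288 and 200 px wide. Seated predicts 288.4 and 200.3; riding predicts 299 and 205.4.

**Button:** I pressed it twice, both times after the carrier was seated. The force showed about 6 mm of spring travel at up to about 4 N, then a hard stop. Force returned to about zero on release. The last top view shows the carrier home, the arm clear, and the label roll, driver and thumb nut apparently where they were; the other bystanders were outside that view.

**What disagreed:**
- **Wrist camera:** it read about 5–8 px (2–3 mm) off in image rows, on both the carrier and the button, so I treated it as calibration bias.
- **Button height:** contact came about 4 mm higher than the nominal tip height.
- **Starting the carrier:** it took about 11 N and tilted the tool about 0.05 rad, which did no harm.
- **Not measured:** the top and side overlays could not tell seated from riding height, and I inferred the button's travel from force and position only.

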